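# Post a finished umbrella handle through the sprung flap

### The arm

A 6-joint arm with a two-finger parallel gripper is mounted at the origin on the work surface. World frame = base frame: x ahead of the robot, y to its left, z up, the work surface at z = 0. Lengths are in m, angles in degrees, forces in N, time in s.
With the tool pointing down it reaches from about 0.375 to 0.9 m from the base axis. Payload 3.1 kg.
Tool frame: the origin (TCP) lies on the front face of the gripper's body, between the roots of the fingers; the fingertips stand 70 mm ahead of it and the grasp point (between the pads) lies 51 mm ahead of it (bot.tip_extent is the distance from the TCP to the fingertips, in m); z points along the fingers, x is the direction in which the jaws open and shut, and the axes are right-handed (so a half turn about z gives the same grasp; the last joint's range is limited). The gripper opens to 87 mm and grips with 3 to 60 N. Pads are 19 mm wide; open, the fingers measure 117 mm over their backs; the gripper's body (75 mm by 190 mm) begins 51 mm behind the grasp point.
Start: joints at [-76.748, 30.224, 82.088, -0, 67.689, -10.227], TCP at [0.249, -0.573, 0.292] pointing down, gripper open.
Joint ranges: [-176.69, 176.69], [-43.24, 126.21], [12.49, 139.97], [-82, 262], [0, 151.66], [-163.58, 163.58]. Speed limits (degrees/s): [159.86, 159.86, 180, 180, 180, 180].

### API

Orientations are given as a 3x3 rotation matrix whose columns are the frame's x, y, z axes.
In Python, from rig import bot, viewer, ticket gives the robot as it stands. The module is installed in compiled form; this text tells all that it offers.
- The arm moves only by the tool arm_command, never from a script. Its argument "targets" is a list of rows, each an object with "rot": the turn, a rotation vector about the tool's x, y, z in degrees, a list of three; "offset": the shift along the tool's x, y, z in cm, a list of three; "gripper": the closure, from 0 (fully open) to 1 (shut). A call has 1 to 8 rows; each row is the pose to reach, as a shift and turn from the pose commanded when the call began, along the tool's axes at that moment; what a row does not reach only later rows make up. A row lasts 1/10 s, in which the tool goes at most 50 mm and 8.59 degrees, less where a joint would pass 70% of its speed; a pose out of reach is approached as far as the arm can. A call with a gripper value outside its range is refused whole. The fingers move at their own pace and stop on an object; the grip force is fixed at half the most. Time passes only in rows, so rows that repeat a pose let the fingers close. It gives the time, the measured TCP pose, the force and the opening at its end, in the units of the state.
- bot.read_state(): the state, without advancing time (a new reading comes with each control period).
- viewer.capture(name): name is "side" or "top" or "wrist"; returns a dict with "frame" (420x560x3 uint8, red, green, blue), "fx", "fy", "cx", "cy" (pixels), "view" (4x4, takes a point from world to camera coordinates). Camera axes: x right, y down, z forward; pixel columns grow to the right and rows downward; lengths in m; the calibration is good to about 2 mm. The wrist camera is an equidistant fisheye: a pixel r from the principal point sees the ray r / f radians off the axis. A picture is of the moment at which its call begins. There is no depth.
- ticket.hand_in(): hands the job in, once; it reports no verdict.
The state is a dict: "time_s": time; "joint_positions": joint angles; "qvel": joint speeds; "tau": joint torques, N m; "position": TCP position; "tcp_rot": TCP orientation; "force": force on the tool from outside, world axes, zero at the start; "moment": the same for the moment, N m; "opening": opening from 0.0 (shut) to 1.0 (fully open).
Only numpy, scipy, OpenCV 4.12 (cv2) and the standard library are available. Lean on these libraries where they do the work, as an engineer would, in place of code of your own. Each camera call takes 0.05 s, during which the arm holds its last target. There are 200 camera calls.

### The job

Swing the aluminium dust cover of the steel drop box over by its ball lever until it stays open by itself. Then take the straight, flat-sided wooden umbrella handle and push it, foot first, right through the sprung flap so that it lies inside the box and the flap has snapped shut behind it; leave the cover open and everything else on the bench where it is.

Things in the scene. Friction and masses are not known exactly. Their poses are not given: they have to be found in the camera images.
- dropbox: Grey steel box fixed to the bench, 220 (x) x 200 (y) x 241 mm high, clear plastic back, 4 mm walls. Origin: centre of its underside; -x is its front, towards the robot. From the top of the 155 mm front wall a panel slopes up and back at 35 degrees to horizontal, 150 mm long, to the flat top, which starts 13 mm behind the origin. Things go in square to the panel, along (0.574, 0, -0.819) in the box frame.
- mouth (a point): Centre of the mouth, in the outer face of the sloping panel, at (-52, 0, 196) mm in the box frame; axes as the box. The mouth is a rectangle 100 mm wide (box y) x 58 mm up the slope, closed from inside by the flap.
- flap (a joint): Sprung steel flap closing the mouth from inside, 60 mm long, hinged along the mouth's upper edge, swings inward; rad, 0 = shut, at most 1.45. Its spring holds it shut with about 1.5 N at its free edge and 3 to 4 N wide open, so it can hold a half-inserted handle; it snaps shut when nothing is in its way.
- cover (a joint): Aluminium dust cover, plate 120 mm (slope) x 125 mm x 3 mm, 0.22 kg with lever, lying on the panel over the mouth; rad, 0 = shut, grows as it swings up and over to the back, stop at 2.4. Falls shut below about 1.9 rad; past that it falls back by itself onto its stop and stays.
- cover_hinge (a point): Centre of the cover's hinge line (parallel to box y), at the upper edge of the sloping panel, at (9, 0, 246) mm in the box frame.
- cover_knob (a point): Centre of the black ball knob, 26 mm across, on an 8 mm rod standing square on the middle of the cover, 30 mm from the hinge line; ball centre 79 mm from the hinge line. Shut, it is in front of and above the hinge; opening carries it in an arc about the hinge line over to the back, where it ends about 13 mm above the hinge's height. It may turn in a gripper's fingers.
- handle_mid (a point): Centre (half-way up) of the straight handle, standing upright on the bench, axes: z along it to the collar end. 125 mm long: round foot 42 mm across and 12 mm high, then a flat-sided dark wood body 36 (x) x 30 (y) mm up to 110 mm, then a round brass collar 28 mm across, 15 mm long, on top. 0.12 kg give or take.
- ball_handle: Bystander, leave alone: ball-topped wooden handle, 110 mm tall, standing on its round foot; origin at its underside.
- tee_handle: Bystander, leave alone: T-shaped wooden handle, 96 mm tall with a 100 mm crosspiece on top, standing on its round foot; origin at its underside.
- crook: Bystander, leave alone: hook-shaped (crook) wooden handle lying flat, about 150 mm long, 20 mm thick; origin at its underside.
- wax_tin: Bystander, leave alone: round aluminium tin, 72 mm across, 60 mm tall; origin at its underside.
- spool: Bystander, leave alone: wooden thread spool, 48 mm across, 60 mm tall; origin at its underside.
- mallet: Bystander, leave alone: hammer lying on the bench; origin at its underside.
- carton: Bystander, leave alone: small closed cardboard carton, 90 x 140 x 60 mm; origin at its underside.

How it is judged (in metres and radians):
On the way, in this order (a step that is already met when the one before it is completed fails the run):
1. the cover has been swung over past its balance point and is open (value of joint cover above 2.2 rad), for 0.3 s.
2. the handle, in the mouth foot first, is pushing the flap inward (value of joint flap above 0.4 rad and distance between handle_mid and mouth below 0.085 m and angle between handle_mid's own z axis and vertical below 1.2 rad), for 0.05 s.
At the end, for the whole second after the job is handed in: The cover stands open on its own (over 2.2 rad), the handle lies at rest inside the box (its centre within the walls and less than 140 mm above the bench), the flap is shut (under 0.1 rad) (value of joint cover above 2.2 rad and value of joint flap below 0.1 rad and x of handle_mid in the frame of dropbox between -0.11 and 0.11 m and y of handle_mid in the frame of dropbox between -0.1 and 0.1 m and z of handle_mid in the frame of dropbox between 0 and 0.14 m and linear speed of handle below 0.05 m/s); the robot touches nothing.
It fails at once if a bystander on the bench is moved more than 30 mm (distance of any of ball_handle, tee_handle, crook, wax_tin, spool, mallet, carton from where it was at the start of the episode above 0.03 m).
It also fails if it takes over 64 s, if anything falls off the work surface, if the arm or the gripper's body presses on something with over 40 N, if the wrist force passes 120 N, or if a joint passes its speed limit or range.

## Working session

There is one attempt and no reset: what is moved stays moved. The work goes in short steps, Python scripts to look and compute and a tool call to move; the robot and the scene stay as the last step left them, time stands still between calls to the robot, and variables do not carry over. Pictures are saved under pics/ and viewed, about 8 in all and at most 12, crops included, and the job is handed in when it is done.

Besides the shell and the picture viewer there is one more tool, called after "Call:" as a command line: name --argument value ..., lists and objects as JSON in quotes. arm_command: Moves the arm, as the interface text tells. Its arguments: {"type":"object","properties":{"targets":{"type":"array"}},"required":["targets"]}

```bash
mkdir -p pics; python3 - <<'E'
from rig import bot, viewer
import cv2,numpy as np,pickle
for n in ("side","top","wrist"):
    c=viewer.capture(n); pickle.dump(c,open(f"pics/{n}0.pkl","wb"))
    cv2.imwrite(f"pics/{n}0.png",cv2.resize(c["frame"][:,:,::-1],(784,588),interpolation=cv2.INTER_CUBIC))
    print(n,c["fx"],c["fy"],c["cx"],c["cy"]);print(np.round(c["view"],4).tolist())
print(bot.read_state())
E
```

```text
side 405.5415093460326 405.5415093460326 274.249815574445 213.9453532939641
[[-0.9286, -0.371, -0.0003, 0.5497], [-0.2779, 0.6962, -0.6618, 0.2764], [0.2458, -0.6145, -0.7497, 0.9498], [0.0, 0.0, 0.0, 1.0]]
top 524.1660118911988 524.1660118911988 284.2501687288425 210.1056648679007
[[-0.0094, -0.9999, 0.0118, 0.0136], [-0.988, 0.0075, -0.1543, 0.6209], [0.1542, -0.0131, -0.9879, 1.3012], [0.0, 0.0, 0.0, 1.0]]
wrist 325.19226210127806 325.19226210127806 276.0953257701084 215.37468160215366
[[0.3985, -0.9171, -0.0029, -0.6235], [-0.8841, -0.385, 0.2648, -0.032], [-0.244, -0.103, -0.9643, 0.3905], [0.0, 0.0, 0.0, 1.0]]
{'time_s': 0.15, 'joint_positions': array([-7.67473867e+01,  3.02676943e+01,  8.21392417e+01, -5.59871785e-04,
        6.76868434e+01, -1.02290317e+01]), 'qvel': array([-0.0579137 , -0.11289443, -0.14953793, -0.10299843, -0.12706413,
        0.02311271]), 'tau': array([ 9.51927068e-04, -4.40429950e+01, -1.76841062e+01,  6.34374213e-02,
        5.52830519e-02, -1.07596502e-04]), 'position': array([ 0.24894116, -0.57280992,  0.29148755]), 'tcp_rot': array([[ 3.98458364e-01, -9.17186341e-01, -3.84017755e-04],
       [-9.17185004e-01, -3.98458450e-01,  1.59109820e-03],
       [-1.61234866e-03, -2.81771061e-04, -9.99998660e-01]]), 'force': array([ 0.92213153, -0.31989181,  0.95694033]), 'moment': array([0.02668682, 0.02869549, 0.02620293]), 'opening': 0.995709609909915}
```

View pics/top0.png

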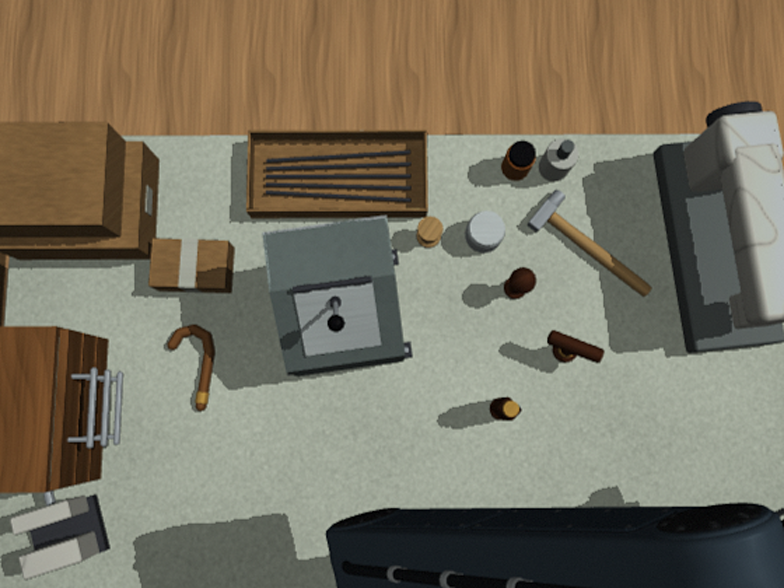

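View pics/side0.png

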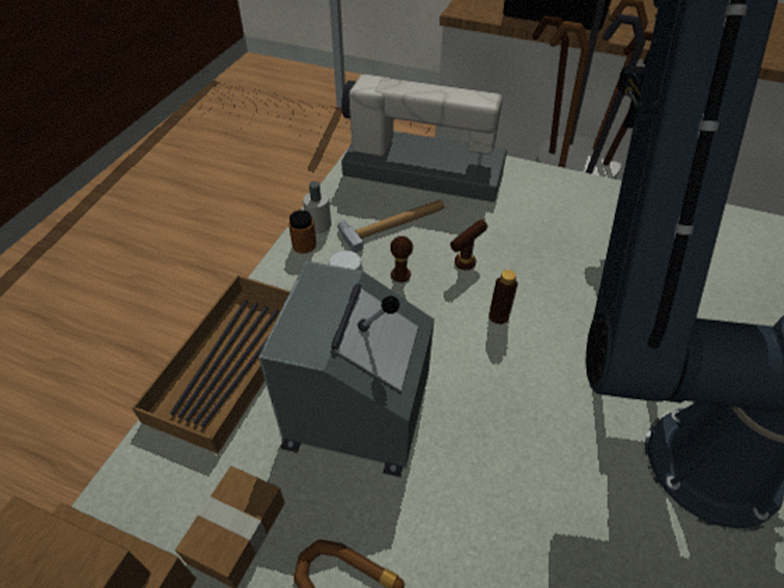

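Top view: box about (335,295), knob (336,323), the straight handle (brass collar) at (510,408). The side view shows the knob at (390,304) and the collar at (509,275). I'll enlarge both.

```bash
python3 - <<'E'
import cv2,pickle,numpy as np
R=lambda n,x,y,w,h,s:cv2.resize(pickle.load(open(f"pics/{n}0.pkl","rb"))["frame"][y:y+h,x:x+w,::-1],None,fx=s,fy=s,interpolation=cv2.INTER_CUBIC)
o=np.zeros((600,800,3),np.uint8)
def put(im,x,y): o[y:y+im.shape[0],x:x+im.shape[1]]=im
put(R("top",180,145,120,130,3),0,0)      # x=180+u/3,y=145+v/3
put(R("side",180,180,135,165,3),390,0)   # x=180+(u-390)/3
put(R("top",340,275,40,30,6),0,400)      # 
put(R("side",340,185,35,50,2),700,500) if 0 else None
put(R("side",340,188,40,33,6)[:198],250,400) if 0 else None
cv2.imwrite("pics/z1.png",o)
E
```

```text
(no output)
```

View pics/z1.png

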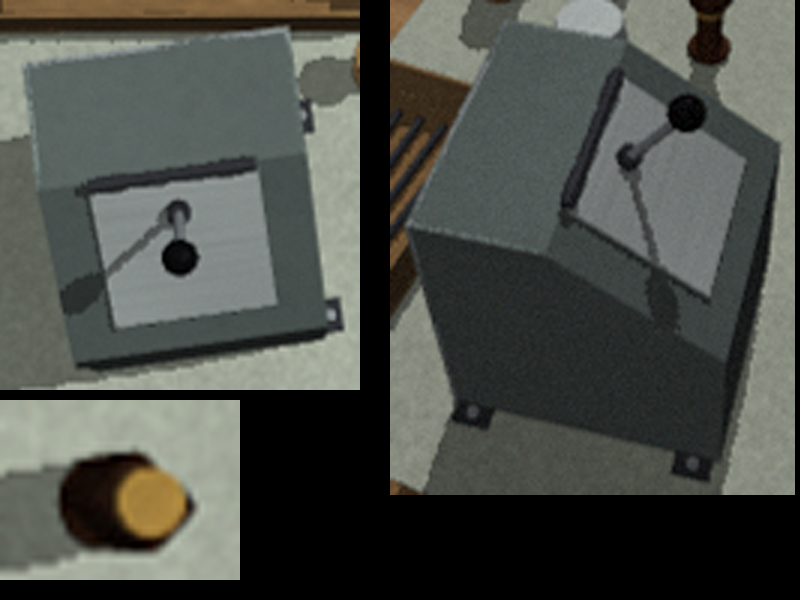

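```bash
cat > h.py <<'E'
import numpy as np,pickle
from scipy.optimize import least_squares
T=pickle.load(open("pics/top0.pkl","rb"));S=pickle.load(open("pics/side0.pkl","rb"))
def proj(c,P):
    q=np.asarray(P,float)@c["view"][:3,:3].T+c["view"][:3,3]
    if c["fx"]<350:
        r=np.linalg.norm(q[...,:2],axis=-1);k=np.arctan2(r,q[...,2])/r
        return np.stack([c["cx"]+c["fx"]*k*q[...,0],c["cy"]+c["fy"]*k*q[...,1]],-1)
    return np.stack([c["cx"]+c["fx"]*q[...,0]/q[...,2],c["cy"]+c["fy"]*q[...,1]/q[...,2]],-1)
Rz=lambda a:np.array([[np.cos(a),-np.sin(a),0],[np.sin(a),np.cos(a),0],[0,0,1]])
E
python3 - <<'E'
from h import *
B=np.array([[110,100,241],[110,-100,241],[13,100,241],[13,-100,241],[-110,100,155],[-110,-100,155],[-57.5,0,288.6]])/1e3
t=np.array([[26,66],[289,28],[38,188],[306,153],[76,362],[326,333],[180,258]])/3+[180,145]
B2=np.array([[110,100,241],[110,-100,241],[13,100,241],[13,-100,241],[-110,100,155],[-110,-100,155],[-57.5,0,288.6]])/1e3
s=np.array([[410,228],[505,22],[545,255],[625,42],[727,360],[778,145],[687,113]])/3+[180-130,180]
f=lambda p:np.r_[(proj(T,B@Rz(p[2]).T+[p[0],p[1],0])-t).ravel(),(proj(S,B2@Rz(p[2]).T+[p[0],p[1],0])-s).ravel()]
r=least_squares(f,[.6,.1,.1],loss='soft_l1');print(r.x,np.degrees(r.x[2]));print(np.round(r.fun.reshape(-1,2),1).tolist())
p=r.x
for n,b in dict(knob=[-57.5,0,288.6],hinge=[9,0,246],mouth=[-52,0,196]).items(): print(n,Rz(p[2])@np.array(b)/1e3+[p[0],p[1],0])
print("knob tri",least_squares(lambda q:np.r_[proj(T,q)-t[6],proj(S,q)-s[6]],[.5,.1,.3]).x)
q=least_squares(lambda q:np.r_[proj(T,q)-[365.5,292.5],proj(S,q)-[363.6,195.7]],[.5,-.1,.1]);print("collar top",q.x,q.fun)
E
```

```text
[0.59626695 0.11185379 0.13601772] 7.793241329630093
[[-1.4, -0.9], [-0.1, -0.6], [-0.2, 1.0], [0.5, -0.1], [-0.7, 0.5], [1.1, -2.2], [0.3, 0.3], [-1.9, -0.6], [-0.0, -1.2], [0.0, 0.3], [0.8, -0.5], [-0.0, 1.3], [1.0, -0.4], [0.4, 0.3]]
knob [0.53929803 0.10405687 0.2886    ]
hinge [0.60518382 0.11307418 0.246     ]
mouth [0.54474723 0.10480266 0.196     ]
knob tri [0.53984788 0.10456846 0.28979759]
collar top [ 0.41037245 -0.18114971  0.12702073] [-0.02583543 -0.25672435  0.27851973  0.0592176 ]
```

```bash
cat >> h.py <<'E'
from scipy.spatial.transform import Rotation as Ro
BX=np.array([.5963,.1119,0]);YA=.136
bx=lambda b:Rz(YA)@np.array(b)+BX
def rel(p,R,s):
    M=s["tcp_rot"]
    return np.round(M.T@(np.array(p)-s["position"])*100,2).tolist(),np.round(Ro.from_matrix(M.T@R).as_rotvec(degrees=True),2).tolist()
def tool(tilt=0): # knob grasp: jaws along box y, camera to the back; tilt deg leans body to back(+)
    a=np.radians(tilt); z=Rz(YA)@[-np.sin(a),0,-np.cos(a)]; x=-Rz(YA)[:,1]
    return np.stack([x,np.cross(z,x),z],1)
E
python3 - <<'E'
from h import *; from rig import bot
s=bot.read_state();print(rel([.540,.104,.41],tool(),s))
E
```

```text
([-50.5, -53.67, -11.75], [-0.0, 0.09, 15.69])
```

Call:
arm_command --targets '[{"rot": [0, 0, 0], "offset": [0, 0, -11.8], "gripper": 0}, {"rot": [0, 0, 0], "offset": [0, 0, -11.8], "gripper": 0}, {"rot": [0, 0, 15.7], "offset": [-50.5, -53.7, -11.8], "gripper": 0}, {"rot": [0, 0, 15.7], "offset": [-50.5, -53.7, -11.8], "gripper": 0}, {"rot": [0, 0, 15.7], "offset": [-50.5, -53.7, -11.8], "gripper": 0}, {"rot": [0, 0, 15.7], "offset": [-50.5, -53.7, -11.8], "gripper": 0}, {"rot": [0, 0, 15.7], "offset": [-50.5, -53.7, -11.8], "gripper": 0}, {"rot": [0, 0, 15.7], "offset": [-50.5, -53.7, -11.8], "gripper": 0}]'

```text
time_s: 0.95
position: [0.3678, -0.2957, 0.3995]
tcp_rot: [[0.135, -0.991, 0.0], [-0.991, -0.135, 0.0], [-0.0, -0.0, -1.0]]
force: [-0.1, -0.2, -0.3]
opening: 1.002
```

```bash
python3 - <<'E'
from h import *; from rig import bot
s=bot.read_state();print(s["position"],rel([.540,.104,.41],tool(),s))
E
```

```text
[ 0.36780715 -0.29568663  0.39947253] ([-37.29, -22.45, -1.04], [-0.01, 0.02, -0.05])
```

Call:
arm_command --targets '[{"rot": [0, 0, 0], "offset": [-37.3, -22.5, -1.0], "gripper": 0}, {"rot": [0, 0, 0], "offset": [-37.3, -22.5, -1.0], "gripper": 0}, {"rot": [0, 0, 0], "offset": [-37.3, -22.5, -1.0], "gripper": 0}, {"rot": [0, 0, 0], "offset": [-37.3, -22.5, -1.0], "gripper": 0}, {"rot": [0, 0, 0], "offset": [-37.3, -22.5, -1.0], "gripper": 0}, {"rot": [0, 0, 0], "offset": [-37.3, -22.5, -1.0], "gripper": 0}, {"rot": [0, 0, 0], "offset": [-37.3, -22.5, -1.0], "gripper": 0}, {"rot": [0, 0, 0], "offset": [-37.3, -22.5, -1.0], "gripper": 0}]'

```text
time_s: 1.75
position: [0.5261, 0.0716, 0.4087]
tcp_rot: [[0.136, -0.991, -0.0], [-0.991, -0.136, -0.0], [0.0, 0.0, -1.0]]
force: [0.6, -0.5, 0.1]
opening: 0.997
```

```bash
python3 - <<'E'
from h import *; from rig import bot
s=bot.read_state();print(s["position"],rel([.540,.104,.341],tool(),s))
E
```

```text
[0.52610146 0.0716274  0.40868643] ([-3.02, -1.82, 6.77], [0.01, -0.01, 0.0])
```

Call:
arm_command --targets '[{"rot": [0, 0, 0], "offset": [-3.0, -1.8, 0], "gripper": 0}, {"rot": [0, 0, 0], "offset": [-3.0, -1.8, 0], "gripper": 0}, {"rot": [0, 0, 0], "offset": [-3.0, -1.8, 3.5], "gripper": 0}, {"rot": [0, 0, 0], "offset": [-3.0, -1.8, 6.8], "gripper": 0}, {"rot": [0, 0, 0], "offset": [-3.0, -1.8, 6.8], "gripper": 0}]'

```text
time_s: 2.25
position: [0.5364, 0.1009, 0.3364]
tcp_rot: [[0.135, -0.991, -0.012], [-0.991, -0.135, -0.0], [-0.001, 0.012, -1.0]]
force: [-0.5, -0.0, -0.1]
opening: 1.0
```

```bash
python3 - <<'E'
from h import *; from rig import bot,viewer
import cv2
s=bot.read_state();print(s["position"],rel([.540,.104,.341],tool(),s))
c=viewer.capture("wrist");d=viewer.capture("side")
print("knob px wrist",proj(c,[.5395,.1043,.289]))
o=np.hstack([c["frame"][60:420,60:500],cv2.resize(d["frame"][150:330,180:360],(360,360))])
cv2.imwrite("pics/z2.png",o[:,:,::-1])
E
```

```text
[0.5363963  0.10092182 0.33636844] ([-0.26, -0.39, -0.47], [0.66, 0.07, -0.04])
knob px wrist [270.50240944 276.66225309]
```

View pics/z2.png

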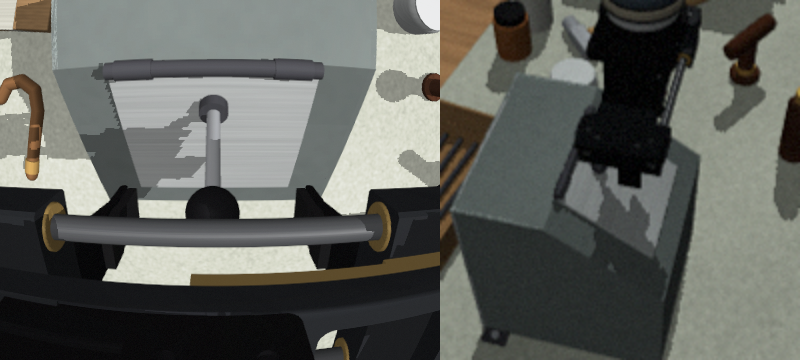

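The wrist view shows the ball at (212,207) of the crop, centred between the fingers and matching the prediction. I'll close on it.

Call:
arm_command --targets '[{"rot": [0, 0, 0], "offset": [0, -0.2, 0], "gripper": 0}, {"rot": [0, 0, 0], "offset": [0, -0.2, 0], "gripper": 1}, {"rot": [0, 0, 0], "offset": [0, -0.2, 0], "gripper": 1}, {"rot": [0, 0, 0], "offset": [0, -0.2, 0], "gripper": 1}, {"rot": [0, 0, 0], "offset": [0, -0.2, 0], "gripper": 1}, {"rot": [0, 0, 0], "offset": [0, -0.2, 0], "gripper": 1}, {"rot": [0, 0, 0], "offset": [0, -0.2, 0], "gripper": 1}, {"rot": [0, 0, 0], "offset": [0, -0.2, 0], "gripper": 1}]'

```text
time_s: 3.15
position: [0.5416, 0.102, 0.3407]
tcp_rot: [[0.135, -0.991, -0.0], [-0.991, -0.135, -0.0], [-0.0, 0.0, -1.0]]
force: [-0.1, 0.2, 0.4]
opening: 0.448
```

```bash
python3 - <<'E'
from h import *; from rig import bot
s=bot.read_state();print(s["position"],s["opening"],s["force"],rel([.540,.104,.341],tool(),s))
# arc: offsets (tool axes) for cover angles
k0=bx([-.0575,0,.2886])
for th in np.arange(.15,2.36,.15):
    a=np.radians(147.4)-th
    k=bx([.009+.079*np.cos(a),0,.246+.079*np.sin(a)])
    print(round(th,2),np.round(tool().T@(k-k0)*100,1))
E
```

```text
[0.54161163 0.10196132 0.3407139 ] 0.4478570958337402 [-0.07300334  0.22149249  0.42867714] ([-0.22, 0.13, -0.03], [0.0, 0.0, -0.01])
0.15 [-0.  -0.7 -0.9]
0.3 [ 0.  -1.5 -1.8]
0.45 [ 0.  -2.5 -2.5]
0.6 [ 0.  -3.6 -3. ]
0.75 [-0.  -4.7 -3.4]
0.9 [ 0.  -5.8 -3.6]
1.05 [-0.  -7.  -3.6]
1.2 [ 0.  -8.2 -3.5]
1.35 [ 0.  -9.3 -3.2]
1.5 [  0.  -10.4  -2.7]
1.65 [  0.  -11.4  -2. ]
1.8 [  0.  -12.3  -1.3]
1.95 [  0.  -13.1  -0.3]
2.1 [  0.  -13.7   0.7]
2.25 [  0.  -14.1   1.8]
```

Call:
arm_command --targets '[{"rot": [0, 0, 0], "offset": [0, 0, 0], "gripper": 1}, {"rot": [0, 0, 0], "offset": [0, 0, 0], "gripper": 1}, {"rot": [0, 0, 0], "offset": [0, 0, 0], "gripper": 1}, {"rot": [0, 0, 0], "offset": [0, 0, 0], "gripper": 1}, {"rot": [0, 0, 0], "offset": [0, 0, 0], "gripper": 1}, {"rot": [0, 0, 0], "offset": [0, 0, 0], "gripper": 1}]'

```text
time_s: 3.75
position: [0.5414, 0.1033, 0.3406]
tcp_rot: [[0.135, -0.991, -0.0], [-0.991, -0.135, 0.003], [-0.003, 0.0, -1.0]]
force: [0.5, 4.9, 0.1]
opening: 0.277
```

Call:
arm_command --targets '[{"rot": [0, 0, 0], "offset": [-0.1, -0.7, -0.9], "gripper": 1}, {"rot": [0, 0, 0], "offset": [-0.1, -1.5, -1.8], "gripper": 1}, {"rot": [0, 0, 0], "offset": [-0.1, -2.5, -2.5], "gripper": 1}, {"rot": [0, 0, 0], "offset": [-0.1, -3.6, -3.0], "gripper": 1}, {"rot": [0, 0, 0], "offset": [-0.1, -4.7, -3.4], "gripper": 1}, {"rot": [0, 0, 0], "offset": [-0.1, -5.8, -3.6], "gripper": 1}, {"rot": [0, 0, 0], "offset": [-0.1, -7.0, -3.6], "gripper": 1}, {"rot": [0, 0, 0], "offset": [-0.1, -7.0, -3.6], "gripper": 1}]'

```text
time_s: 4.55
position: [0.6117, 0.113, 0.3774]
tcp_rot: [[0.136, -0.991, 0.0], [-0.991, -0.136, 0.001], [-0.001, -0.0, -1.0]]
force: [-2.6, 3.8, 3.0]
opening: 0.279
```

```bash
python3 - <<'E'
from h import *; from rig import bot
s=bot.read_state();p=s["position"]-[0,0,.051];h=bx([.009,0,.246]);d=Rz(YA).T@(p-h);print(d,np.linalg.norm(d),2.573-np.arctan2(d[2],d[0]),s["force"],s["opening"])
k=None
for th in (1.2,1.35,1.5,1.65,1.8,1.95,2.1,2.2,2.3):
    a=2.573-th
    print(th,rel(bx([.009+.079*np.cos(a),0,.246+.079*np.sin(a)])+[0,0,.051],tool(),s))
E
```

```text
[ 0.00645711 -0.00095703  0.08043612] 0.0807005502240432 1.082308092661463 [-2.60717747  3.75626806  3.00737052] 0.2790297384608161
1.2 ([-0.1, -0.91, 0.3], [-0.02, 0.06, 0.01])
1.35 ([-0.09, -2.05, 0.62], [-0.02, 0.06, 0.01])
1.5 ([-0.09, -3.13, 1.1], [-0.02, 0.06, 0.01])
1.65 ([-0.09, -4.12, 1.75], [-0.02, 0.06, 0.01])
1.8 ([-0.09, -5.01, 2.53], [-0.02, 0.06, 0.01])
1.95 ([-0.09, -5.77, 3.44], [-0.02, 0.06, 0.01])
2.1 ([-0.09, -6.39, 4.45], [-0.02, 0.06, 0.01])
2.2 ([-0.09, -6.71, 5.17], [-0.02, 0.06, 0.01])
2.3 ([-0.09, -6.96, 5.92], [-0.02, 0.06, 0.01])
```

Call:
arm_command --targets '[{"rot": [0, 0, 0], "offset": [0, -0.9, 0.2], "gripper": 1}, {"rot": [0, 0, 0], "offset": [0, -2.1, 0.5], "gripper": 1}, {"rot": [0, 0, 0], "offset": [0, -3.1, 1.0], "gripper": 1}, {"rot": [0, 0, 0], "offset": [0, -4.1, 1.7], "gripper": 1}, {"rot": [0, 0, 0], "offset": [0, -5.0, 2.5], "gripper": 1}, {"rot": [0, 0, 0], "offset": [0, -5.8, 3.4], "gripper": 1}, {"rot": [0, 0, 0], "offset": [0, -6.4, 4.4], "gripper": 1}, {"rot": [0, 0, 0], "offset": [0, -6.7, 5.1], "gripper": 1}]'

```text
time_s: 5.35
position: [0.6804, 0.1224, 0.3272]
tcp_rot: [[0.136, -0.991, 0.009], [-0.991, -0.136, 0.002], [-0.001, -0.01, -1.0]]
force: [3.9, 4.4, 2.2]
opening: 0.279
```

```bash
python3 - <<'E'
from h import *; from rig import bot
s=bot.read_state();p=s["position"]-[0,0,.051];h=bx([.009,0,.246]);d=Rz(YA).T@(p-h);print(d,np.linalg.norm(d),2.573-np.arctan2(d[2],d[0]),s["force"],s["opening"])
for th in (2.3,2.38):
    a=2.573-th
    print(th,rel(bx([.009+.079*np.cos(a),0,.246+.079*np.sin(a)])+[0,0,.051],tool(),s))
E
```

```text
[ 0.07571566 -0.00094601  0.03018826] 0.08151740299698143 2.193609889990824 [3.87132008 4.36583515 2.21518397] 0.27919103937738715
2.3 ([-0.09, -0.03, 0.89], [-0.55, 0.04, -0.0])
2.38 ([-0.09, -0.17, 1.51], [-0.55, 0.04, -0.0])
```

Call:
arm_command --targets '[{"rot": [0, 0, 0], "offset": [0, 0, 0.8], "gripper": 1}, {"rot": [0, 0, 0], "offset": [0, 0, 0.8], "gripper": 0}, {"rot": [0, 0, 0], "offset": [0, 0, 0.8], "gripper": 0}, {"rot": [0, 0, 0], "offset": [0, 0, 0.8], "gripper": 0}, {"rot": [0, 0, 0], "offset": [0, 0, 0.8], "gripper": 0}, {"rot": [0, 0, 0], "offset": [0, 0, 0.8], "gripper": 0}, {"rot": [0, 0, 0], "offset": [0, -1, 0.8], "gripper": 0}, {"rot": [0, 0, 0], "offset": [0, -1, 0.8], "gripper": 0}]'

```text
time_s: 6.15
position: [0.6885, 0.1227, 0.3179]
tcp_rot: [[0.135, -0.991, 0.002], [-0.991, -0.135, -0.0], [0.0, -0.002, -1.0]]
force: [0.3, -0.4, 1.3]
opening: 0.829
```

Call:
arm_command --targets '[{"rot": [0, 0, 0], "offset": [0, 0, -3], "gripper": 0}, {"rot": [0, 0, 0], "offset": [0, 0, -8], "gripper": 0}, {"rot": [0, 0, 0], "offset": [0, 0, -13], "gripper": 0}, {"rot": [0, 0, 0], "offset": [0, 0, -18], "gripper": 0}, {"rot": [0, 0, 0], "offset": [0, 0, -18], "gripper": 0}]'

```text
time_s: 6.65
position: [0.689, 0.123, 0.5082]
tcp_rot: [[0.135, -0.991, 0.019], [-0.991, -0.136, 0.0], [0.002, -0.019, -1.0]]
force: [-0.3, 0.9, 0.7]
opening: 1.002
```

```bash
python3 - <<'E'
from h import *; from rig import bot
s=bot.read_state();print(rel([.36,-.17,.49],tool(),s),rel([.36,-.17,.30],tool(),s))
E
```

```text
([24.56, 36.6, 1.19], [-1.08, -0.13, -0.0]) ([24.52, 36.95, 20.19], [-1.08, -0.13, -0.0])
```

Call:
arm_command --targets '[{"rot": [0, 0, 0], "offset": [24.5, 36.6, 0], "gripper": 0}, {"rot": [0, 0, 0], "offset": [24.5, 36.6, 0], "gripper": 0}, {"rot": [0, 0, 0], "offset": [24.5, 36.6, 0], "gripper": 0}, {"rot": [0, 0, 0], "offset": [24.5, 36.6, 0], "gripper": 0}, {"rot": [0, 0, 0], "offset": [24.5, 36.6, 19], "gripper": 0}, {"rot": [0, 0, 0], "offset": [24.5, 36.6, 19], "gripper": 0}, {"rot": [0, 0, 0], "offset": [24.5, 36.6, 19], "gripper": 0}, {"rot": [0, 0, 0], "offset": [24.5, 36.6, 19], "gripper": 0}]'

```text
time_s: 7.45
position: [0.4187, -0.1147, 0.3728]
tcp_rot: [[0.136, -0.991, 0.001], [-0.991, -0.136, -0.001], [0.001, -0.001, -1.0]]
force: [0.7, -1.2, 0.9]
opening: 1.0
```

Call:
arm_command --targets '[{"rot": [0, 0, 0], "offset": [6, 9, 4], "gripper": 0}, {"rot": [0, 0, 0], "offset": [6, 9, 4], "gripper": 0}, {"rot": [0, 0, 0], "offset": [6, 9, 4], "gripper": 0}, {"rot": [0, 0, 0], "offset": [6, 9, 4], "gripper": 0}]'

```text
time_s: 7.85
position: [0.3374, -0.1865, 0.3328]
tcp_rot: [[0.131, -0.991, -0.002], [-0.991, -0.131, 0.002], [-0.002, 0.002, -1.0]]
force: [-0.7, 0.3, -0.1]
opening: 1.0
```

```bash
python3 - <<'E'
from h import *; from rig import bot,viewer
import cv2
s=bot.read_state();print(s["position"])
c=viewer.capture("wrist");d=viewer.capture("side");pickle.dump(c,open("pics/wrist1.pkl","wb"))
print(proj(c,[[.4104,-.1811,.125],[.4104,-.1811,0]]))
o=np.hstack([c["frame"][0:420,60:500],cv2.resize(d["frame"][120:330,160:340],(360,420))])
cv2.imwrite("pics/z3.png",o[:,:,::-1])
E
```

```text
[ 0.33740764 -0.18646354  0.33284192]
[[281.60059915 127.03287956]
 [280.25461927 127.14857383]]
```

View pics/z3.png

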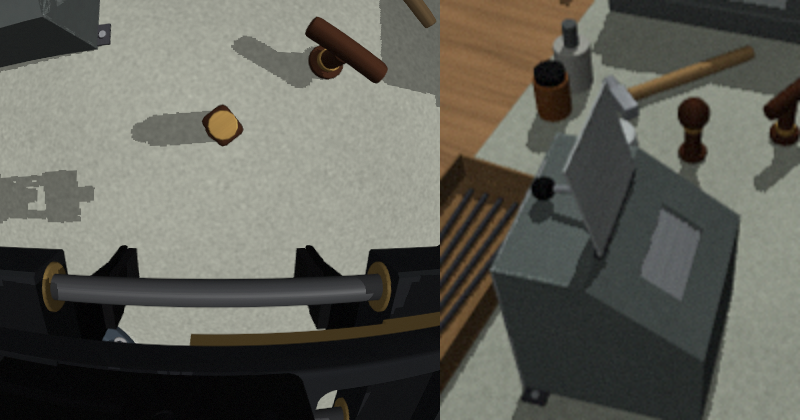

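The cover stands open (side view), with the knob at the back. The collar is at (222,126) of the crop, as predicted. I'll enlarge it for the yaw of the flats.

```bash
python3 - <<'E'
import cv2,pickle
c=pickle.load(open("pics/wrist1.pkl","rb"))
cv2.imwrite("pics/z4.png",cv2.resize(c["frame"][100:152,256:308,::-1],(520,520),interpolation=cv2.INTER_CUBIC))
E
```

```text
(no output)
```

View pics/z4.png

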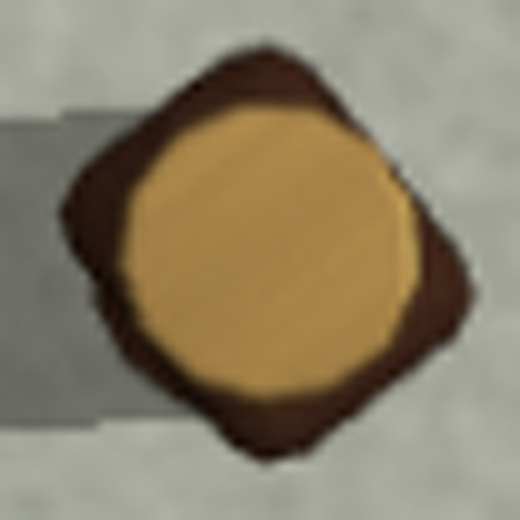

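```bash
cat >> h.py <<'E'
def rotz(a): # tool down, x axis at world angle a deg
    a=np.radians(a);x=np.array([np.cos(a),np.sin(a),0]);z=np.array([0,0,-1.]);return np.stack([x,np.cross(z,x),z],1)
E
python3 - <<'E'
from h import *; from rig import bot
s=bot.read_state();print(s["position"],rel([.4104,-.1811,.25],rotz(-82.4+39),s),rel([.4104,-.1811,.149],rotz(-43.4),s))
E
```

```text
[ 0.3393927  -0.18590442  0.33392726] ([0.47, -7.09, 8.4], [-0.04, -0.02, -38.89]) ([0.47, -7.09, 18.5], [-0.04, -0.02, -38.89])
```

Call:
arm_command --targets '[{"rot": [0, 0, -39], "offset": [0.5, -7.1, 4], "gripper": 0}, {"rot": [0, 0, -39], "offset": [0.5, -7.1, 4], "gripper": 0}, {"rot": [0, 0, -39], "offset": [0.5, -7.1, 8.4], "gripper": 0}, {"rot": [0, 0, -39], "offset": [0.5, -7.1, 8.4], "gripper": 0}, {"rot": [0, 0, -39], "offset": [0.5, -7.1, 8.4], "gripper": 0}, {"rot": [0, 0, -39], "offset": [0.5, -7.1, 8.4], "gripper": 0}, {"rot": [0, 0, -39], "offset": [0.5, -7.1, 8.4], "gripper": 0}]'

```text
time_s: 8.65
position: [0.4112, -0.1805, 0.2502]
tcp_rot: [[0.729, -0.685, 0.001], [-0.685, -0.729, -0.001], [0.001, -0.0, -1.0]]
force: [1.1, -0.4, -0.7]
opening: 1.003
```

```bash
python3 - <<'E'
from h import *; from rig import bot,viewer
import cv2
s=bot.read_state();print(s["position"],rel([.4104,-.1811,.149],rotz(-43.4),s))
c=viewer.capture("wrist");print(proj(c,[[.4104,-.1811,.125],[.4104,-.1811,0]]))
cv2.imwrite("pics/z5.png",c["frame"][100:420,60:500,::-1])
E
```

```text
[ 0.41120321 -0.18050502  0.25015522] ([-0.03, 0.1, 10.12], [-0.02, -0.09, 0.19])
[[275.92186963 234.58033759]
 [275.89197407 197.19889081]]
```

View pics/z5.png

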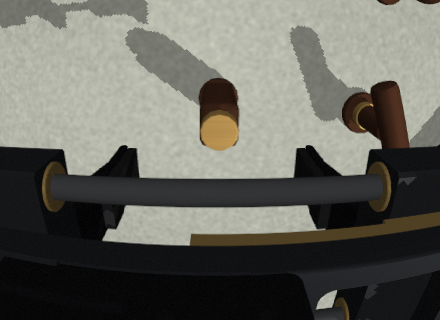

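Call:
arm_command --targets '[{"rot": [0, 0, 0], "offset": [0.1, 0.1, 4], "gripper": 0}, {"rot": [0, 0, 0], "offset": [0.1, 0.1, 7], "gripper": 0}, {"rot": [0, 0, 0], "offset": [0.1, 0.1, 10.1], "gripper": 0}, {"rot": [0, 0, 0], "offset": [0.1, 0.1, 10.1], "gripper": 1}, {"rot": [0, 0, 0], "offset": [0.1, 0.1, 10.1], "gripper": 1}, {"rot": [0, 0, 0], "offset": [0.1, 0.1, 10.1], "gripper": 1}, {"rot": [0, 0, 0], "offset": [0.1, 0.1, 10.1], "gripper": 1}, {"rot": [0, 0, 0], "offset": [0.1, 0.1, 10.1], "gripper": 1}]'

```text
time_s: 9.5
position: [0.4107, -0.1828, 0.15]
tcp_rot: [[0.729, -0.685, 0.002], [-0.685, -0.729, -0.002], [0.003, -0.0, -1.0]]
force: [-0.8, 0.4, 0.5]
opening: 0.631
```

Call:
arm_command --targets '[{"rot": [0, 0, 0], "offset": [0, 0, 0], "gripper": 1}, {"rot": [0, 0, 0], "offset": [0, 0, 0], "gripper": 1}, {"rot": [0, 0, 0], "offset": [0, 0, 0], "gripper": 1}, {"rot": [0, 0, 0], "offset": [0, 0, 0], "gripper": 1}, {"rot": [0, 0, 0], "offset": [0, 0, 0], "gripper": 1}, {"rot": [0, 0, 0], "offset": [0, 0, 0], "gripper": 1}, {"rot": [0, 0, 0], "offset": [0, 0, 0], "gripper": 1}]'

```text
time_s: 10.2
position: [0.4103, -0.1826, 0.1489]
tcp_rot: [[0.729, -0.685, 0.0], [-0.685, -0.729, -0.0], [0.0, -0.0, -1.0]]
force: [-0.5, 0.5, 1.9]
opening: 0.345
```

```bash
cat >> h.py <<'E'
D=np.array([.5736,0,-.8192]);SL=np.array([-.8192,0,-.5736])
def ins(depth,down=.002,L=.149): # TCP with handle foot `depth` past panel face
    return bx(np.array([-.052,0,.196])+D*(depth-L)+SL*down)
E
python3 - <<'E'
from h import *; from rig import bot
s=bot.read_state();print(ins(-.08),rel(ins(-.08),tool(-35),s))
E
```

```text
[0.41301538 0.08681846 0.3824496 ] ([-18.24, -19.82, -23.37], [33.61, 11.88, 37.75])
```

Call:
arm_command --targets '[{"rot": [0, 0, 0], "offset": [0, 0, -3], "gripper": 1}, {"rot": [0, 0, 0], "offset": [0, 0, -8], "gripper": 1}, {"rot": [0, 0, 0], "offset": [0, 0, -13], "gripper": 1}, {"rot": [0, 0, 0], "offset": [0, 0, -18], "gripper": 1}, {"rot": [0, 0, 0], "offset": [0, 0, -23], "gripper": 1}, {"rot": [0, 0, 0], "offset": [0, 0, -23], "gripper": 1}]'

```text
time_s: 10.8
position: [0.4126, -0.1841, 0.385]
tcp_rot: [[0.729, -0.685, 0.012], [-0.685, -0.729, -0.009], [0.015, -0.002, -1.0]]
force: [0.4, -0.1, -1.2]
opening: 0.343
```

```bash
python3 - <<'E'
from h import *; from rig import bot
s=bot.read_state();print(s["opening"],ins(-.08),rel(ins(-.08),tool(-35),s))
E
```

```text
0.3434316079657929 [0.41301538 0.08681846 0.3824496 ] ([-18.51, -19.77, 0.01], [33.25, 11.14, 37.99])
```

Call:
arm_command --targets '[{"rot": [33.6, 11.9, 37.8], "offset": [-18.2, -19.8, -0.4], "gripper": 1}, {"rot": [33.6, 11.9, 37.8], "offset": [-18.2, -19.8, -0.4], "gripper": 1}, {"rot": [33.6, 11.9, 37.8], "offset": [-18.2, -19.8, -0.4], "gripper": 1}, {"rot": [33.6, 11.9, 37.8], "offset": [-18.2, -19.8, -0.4], "gripper": 1}, {"rot": [33.6, 11.9, 37.8], "offset": [-18.2, -19.8, -0.4], "gripper": 1}, {"rot": [33.6, 11.9, 37.8], "offset": [-18.2, -19.8, -0.4], "gripper": 1}, {"rot": [33.6, 11.9, 37.8], "offset": [-18.2, -19.8, -0.4], "gripper": 1}, {"rot": [33.6, 11.9, 37.8], "offset": [-18.2, -19.8, -0.4], "gripper": 1}]'

```text
time_s: 11.6
position: [0.4118, 0.0871, 0.3813]
tcp_rot: [[0.138, -0.814, 0.564], [-0.99, -0.113, 0.079], [-0.0, -0.57, -0.822]]
force: [-0.1, -1.3, -0.9]
opening: 0.341
```

```bash
python3 - <<'E'
from h import *; from rig import bot
s=bot.read_state();print(s["position"],s["joint_positions"].round(),s["opening"],s["force"],rel(ins(-.08),tool(-35),s),rel(ins(-.02),tool(-35),s))
E
```

```text
[0.41183584 0.08709634 0.38131448] [ -9.  -2. 121.  20.  29.  59.] 0.3411926014032841 [-0.06673696 -1.33163689 -0.88814605] ([0.04, -0.16, -0.03], [0.26, 0.08, 0.11]) ([0.05, -0.19, 5.97], [0.26, 0.08, 0.11])
```

Call:
arm_command --targets '[{"rot": [0, 0, 0], "offset": [0, -0.1, 3], "gripper": 1}, {"rot": [0, 0, 0], "offset": [0, -0.1, 6], "gripper": 1}, {"rot": [0, 0, 0], "offset": [0, -0.1, 6], "gripper": 1}, {"rot": [0, 0, 0], "offset": [0, -0.1, 6], "gripper": 1}]'

```text
time_s: 12.0
position: [0.4486, 0.0901, 0.3334]
tcp_rot: [[0.134, -0.814, 0.566], [-0.991, -0.109, 0.077], [-0.001, -0.571, -0.821]]
force: [-0.2, 0.4, -0.9]
opening: 0.342
```

```bash
python3 - <<'E'
from h import *; from rig import bot,viewer
import cv2
s=bot.read_state();print(s["position"],s["force"],rel(ins(-.02),tool(-35),s))
c=viewer.capture("wrist");d=viewer.capture("side")
print(proj(c,[bx([-.052,y,.196])+0 for y in (.05,-.05)]))
M=[bx(np.array([-.052,y,.196])+SL*u) for y,u in ((.05,.029),(.05,-.029),(-.05,-.029),(-.05,.029))]
f=c["frame"].copy();cv2.polylines(f,[proj(c,M).round().astype(int)],True,(255,0,0),1)
g=d["frame"].copy()
o=np.hstack([f[0:420,60:500],cv2.resize(g[130:330,170:340],(357,420))])
cv2.imwrite("pics/z6.png",o[:,:,::-1])
E
```

```text
[0.44863957 0.09009196 0.33340298] [-0.19382788  0.37854885 -0.87549472] ([-0.16, 0.11, -0.07], [0.19, -0.04, -0.11])
[[214.88449789 214.47753443]
 [334.09918081 214.19835783]]
```

View pics/z6.png

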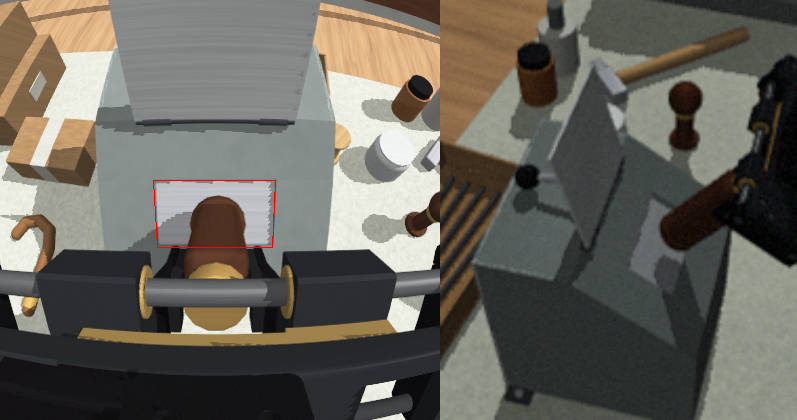

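Mouth outline (red) fits and the handle is centred on it. Inserting.

Call:
arm_command --targets '[{"rot": [0, 0, 0], "offset": [-0.2, 0.1, 2], "gripper": 1}, {"rot": [0, 0, 0], "offset": [-0.2, 0.1, 3.5], "gripper": 1}, {"rot": [0, 0, 0], "offset": [-0.2, 0.1, 5], "gripper": 1}, {"rot": [0, 0, 0], "offset": [-0.2, 0.1, 6.5], "gripper": 1}, {"rot": [0, 0, 0], "offset": [-0.2, 0.1, 8], "gripper": 1}, {"rot": [0, 0, 0], "offset": [-0.2, 0.1, 8], "gripper": 1}]'

```text
time_s: 12.7
position: [0.4911, 0.0994, 0.2671]
tcp_rot: [[0.135, -0.814, 0.565], [-0.991, -0.11, 0.079], [-0.002, -0.57, -0.821]]
force: [-3.3, -1.0, -3.1]
opening: 0.34
```

```bash
python3 - <<'E'
from h import *; from rig import bot
s=bot.read_state();print(s["opening"],tool(-35).T@s["force"],rel(ins(.06),tool(-35),s),rel(ins(.127),tool(-35),s))
E
```

```text
0.3396616919228257 [0.50176646 4.59464563 0.58927413] ([0.18, -0.14, 0.01], [0.22, 0.07, -0.09]) ([0.19, -0.17, 6.71], [0.22, 0.07, -0.09])
```

Call:
arm_command --targets '[{"rot": [0, 0, 0], "offset": [0.1, -0.1, 1.5], "gripper": 1}, {"rot": [0, 0, 0], "offset": [0.1, -0.1, 3], "gripper": 1}, {"rot": [0, 0, 0], "offset": [0.1, -0.1, 4.5], "gripper": 1}, {"rot": [0, 0, 0], "offset": [0.1, -0.1, 5.5], "gripper": 1}, {"rot": [0, 0, 0], "offset": [0.1, -0.1, 6.5], "gripper": 1}, {"rot": [0, 0, 0], "offset": [0.1, -0.1, 6.5], "gripper": 1}]'

```text
time_s: 13.3
position: [0.5299, 0.1029, 0.2154]
tcp_rot: [[0.133, -0.812, 0.568], [-0.991, -0.109, 0.076], [0.001, -0.573, -0.82]]
force: [-1.7, -0.1, -5.6]
opening: 0.346
```

```bash
python3 - <<'E'
from h import *; from rig import bot,viewer
import cv2
s=bot.read_state();print(s["opening"],tool(-35).T@s["force"],rel(ins(.127),tool(-35),s))
c=viewer.capture("wrist");d=viewer.capture("side")
o=np.hstack([c["frame"][0:420,60:500],cv2.resize(d["frame"][130:330,170:340],(357,420))])
cv2.imwrite("pics/z7.png",o[:,:,::-1])
E
```

```text
0.3463843507361278 [-0.12084841  4.60267241  3.58231249] ([0.0, 0.08, 0.24], [0.06, -0.11, -0.1])
```

View pics/z7.png

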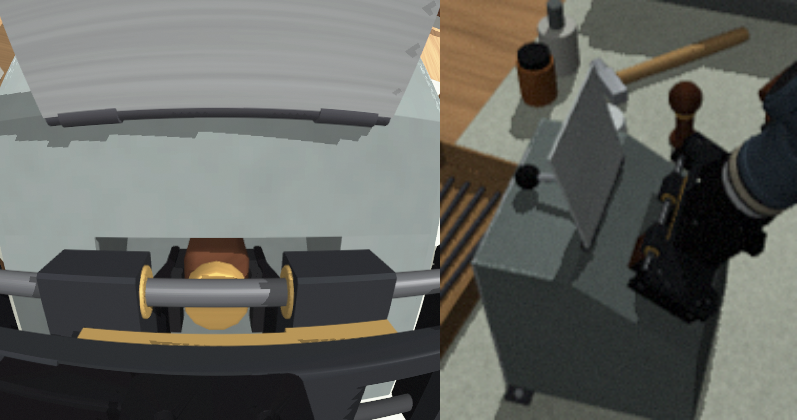

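Call:
arm_command --targets '[{"rot": [0, 0, 0], "offset": [0, 0, 0], "gripper": 0.42}, {"rot": [0, 0, 0], "offset": [0, 0, 0], "gripper": 0.42}, {"rot": [0, 0, 0], "offset": [0, 0, 0], "gripper": 0.42}, {"rot": [0, 0, 0], "offset": [0, 0, 0], "gripper": 0.42}, {"rot": [0, 0, 0], "offset": [0, 0, -2.0], "gripper": 0.42}, {"rot": [0, 0, 0], "offset": [0, 0, -4.5], "gripper": 0.42}, {"rot": [0, 0, 0], "offset": [0, 0, -7], "gripper": 0.42}, {"rot": [0, 0, 0], "offset": [0, 0, -7], "gripper": 0.42}]'

```text
time_s: 14.2
position: [0.4914, 0.098, 0.2742]
tcp_rot: [[0.135, -0.811, 0.57], [-0.991, -0.11, 0.078], [-0.0, -0.575, -0.818]]
force: [0.6, 0.5, 0.6]
opening: 0.578
```

```bash
python3 - <<'E'
from h import *; from rig import bot,viewer
import cv2
s=bot.read_state();print(s["opening"],tool(-35).T@s["force"],rel(ins(.127),tool(-35),s))
c=viewer.capture("wrist");d=viewer.capture("side")
print(proj(c,[bx(np.array([-.052,0,.196])+SL*.002+D*.004)]))
o=np.hstack([c["frame"][0:420,60:500],cv2.resize(d["frame"][130:330,170:340],(357,420))])
cv2.imwrite("pics/z8.png",o[:,:,::-1])
E
```

```text
0.5779760167300534 [-0.41151997 -0.85054424 -0.11065579] ([0.04, 0.29, 7.29], [-0.09, -0.01, -0.05])
[[277.2339126  249.96784138]]
```

View pics/z8.png

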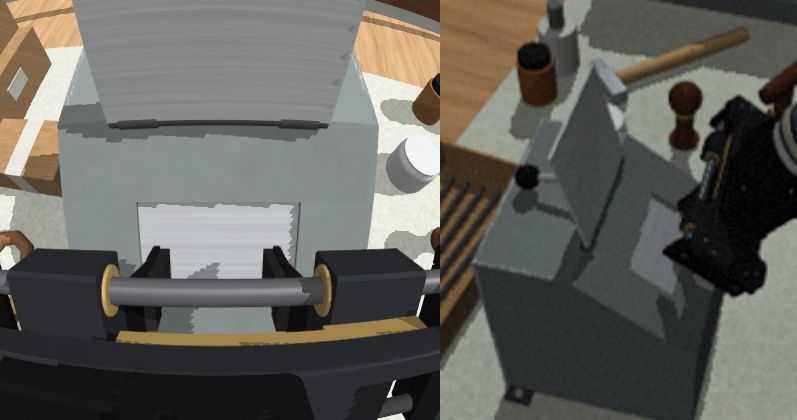

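The handle has dropped through and the mouth shows the flap closed. I'll back away and check from a clear view.

Call:
arm_command --targets '[{"rot": [0, 0, 0], "offset": [0, 0, -4], "gripper": 0}, {"rot": [0, 0, 0], "offset": [0, 0, -9], "gripper": 0}, {"rot": [0, 0, 0], "offset": [0, 0, -12], "gripper": 0}, {"rot": [0, 0, 0], "offset": [0, 0, -12], "gripper": 0}, {"rot": [0, 0, 0], "offset": [0, 0, -12], "gripper": 0}, {"rot": [0, 0, 0], "offset": [0, 0, -12], "gripper": 0}]'

```text
time_s: 14.9
position: [0.423, 0.089, 0.3703]
tcp_rot: [[0.135, -0.813, 0.567], [-0.991, -0.11, 0.079], [-0.001, -0.572, -0.82]]
force: [-0.2, -0.3, 0.3]
opening: 0.979
```

```bash
python3 - <<'E'
from h import *; from rig import bot,viewer
import cv2
s=bot.read_state();print(s["position"],s["force"])
c=viewer.capture("wrist");d=viewer.capture("side");t=viewer.capture("top")
print(proj(c,[bx([-.052,0,.196])]).round())
u,v=proj(c,bx([-.052,0,.196])).astype(int)
o=np.hstack([cv2.resize(c["frame"][v-70:v+70,u-70:u+70],(420,420)),cv2.resize(d["frame"][130:330,170:340],(357,420))])
cv2.imwrite("pics/z9.png",o[:,:,::-1])
cv2.imwrite("pics/z10.png",np.ascontiguousarray(t["frame"][:,:,::-1]))
E
```

```text
[0.42302869 0.08895518 0.37026747] [-0.20836258 -0.28861516  0.30116588]
[[277. 203.]]
```

View pics/z9.png

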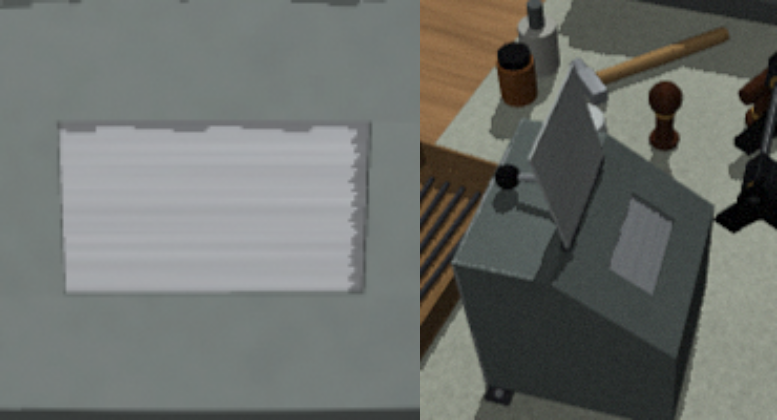

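View pics/z10.png

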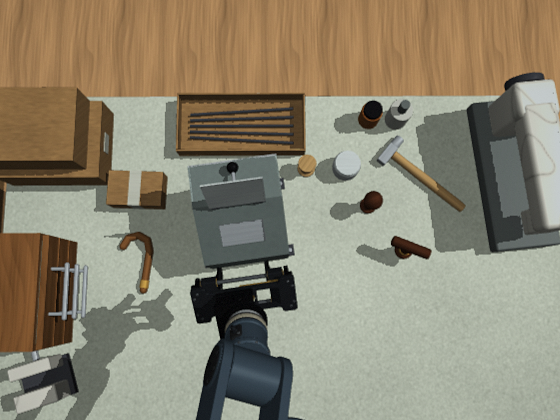

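Flap flush and shut, cover open, bystanders unmoved, and the handle is no longer on the bench. I'll let things settle for a moment, then hand in.

Call:
arm_command --targets '[{"rot": [0, 0, 0], "offset": [0, 0, 0], "gripper": 0}, {"rot": [0, 0, 0], "offset": [0, 0, 0], "gripper": 0}, {"rot": [0, 0, 0], "offset": [0, 0, 0], "gripper": 0}, {"rot": [0, 0, 0], "offset": [0, 0, 0], "gripper": 0}, {"rot": [0, 0, 0], "offset": [0, 0, 0], "gripper": 0}, {"rot": [0, 0, 0], "offset": [0, 0, 0], "gripper": 0}, {"rot": [0, 0, 0], "offset": [0, 0, 0], "gripper": 0}, {"rot": [0, 0, 0], "offset": [0, 0, 0], "gripper": 0}]'

```text
time_s: 15.85
position: [0.4223, 0.0888, 0.3711]
tcp_rot: [[0.135, -0.812, 0.568], [-0.991, -0.11, 0.077], [-0.0, -0.573, -0.819]]
force: [0.1, -0.0, -1.1]
opening: 0.998
```

```bash
python3 -c "
from rig import ticket;print(ticket.hand_in())"
```

```text
the job is handed in; nothing more can be done
None
```

I swung the dust cover over by its ball lever until it stayed open on its own. I then gripped the straight handle across its 30 mm flats and pushed it foot first, square to the panel, through the flap. When I let go it dropped into the box. I handed in at about 16 s.

The last pictures showed the cover standing open, the flap flush and shut, every bystander where it started, and the gripper open and clear of everything. No check failed or disagreed. I could not see inside the box, so the handle lying at rest there is inferred: it is gone from the bench and the mouth, and the flap is shut behind it.

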